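# Unload the bench shaker into the wash basket

### The job

The shaking run is over: push the shaker's sprung hold-down bar back past its centre until it snaps to the rear stop, then put every square sample bottle, on the platform or standing on the bench, into the wire basket. When all the bottles are in the basket, push the bar forward again until it snaps to its front stop over the platform. The round jar stays standing where it is on the platform, the basket stays upright on the bench, and everything else on the bench is left where it is.

Things in the scene. Friction and masses are not known exactly. Their poses are not given: they have to be found in the camera images.
- platform_mid (a point): centre of the flat black rubber platform on top of the bench shaker, a fixed white box 250 mm deep (x), 310 mm wide (y), 80 mm high to this point. Axes are the shaker's: x to its rear (away from the robot), z up. Bottles and jar stand in two rows of three places (some empty), 84 mm apart both ways: front row at x -65 mm, back row at x +19 mm, y -84, 0 and 84 mm
- bar_hinge (a point): the middle of the hinge axis of the hold-down bar, 15 mm above the platform and 45 mm behind its centre. Axes are the shaker's: x to its rear, y along the hinge, z up. The hinge turns in two aluminium blocks at the platform's edges (y -148 and 148 mm, tops 26 mm above the platform); its slim spring strut stands outside the left block, to y 172 mm
- bar_mid (a point): middle of the crossbar of the hold-down bar, a U-shaped steel bail: crossbar 12 mm thick, 270 mm long, parallel to the hinge axis and 160 mm from it, on 10 mm arms at its ends. Closed, it leans 42 degrees forward over the front row (107 mm in front of the axis, 119 mm above it); open, 25 degrees back (68 mm behind, 145 mm above)
- bail (a joint): angle of the hold-down bar, rad: 0 at the front stop (closed), growing as it goes back, 0.73 upright, 1.17 at the rear stop (open). Sprung over centre: short of upright the spring drives it to the front stop, past upright to the rear stop. Starting it back takes about 8 N pushed level at the crossbar, starting it forward from the rear stop about 4 N
- basket: loose steel wire basket standing on the bench, open on top: 260 mm (its x) by 220 mm (its y) outside, 110 mm high, sides and bottom 4 mm thick, about 0.9 kg. Origin at the centre of its underside, z up
- jar_mid (a point): round glass jar with a wide grey lid standing in one of the platform's places: 50 mm diameter, 72 mm tall, 0.4 kg. This point is its centre, half-way up. It stays on the platform
- sample1_mid (a point): square white plastic sample bottle with a round grey screw cap: body 42 x 42 mm and 74 mm tall, cap 31 mm across, 98 mm tall overall, about 0.08 to 0.15 kg. This point is its centre, 49 mm above the underside; z runs from bottom to cap, x and y are square to its flat sides. Starts upright on the platform; absent (None) in some starts: 4 to 6 of the six are there
- sample2_mid (a point): square white plastic sample bottle with a round grey screw cap: body 42 x 42 mm and 74 mm tall, cap 31 mm across, 98 mm tall overall, about 0.08 to 0.15 kg. This point is its centre, 49 mm above the underside; z runs from bottom to cap, x and y are square to its flat sides. Starts upright on the platform; absent (None) in some starts: 4 to 6 of the six are there
- sample3_mid (a point): square white plastic sample bottle with a round grey screw cap: body 42 x 42 mm and 74 mm tall, cap 31 mm across, 98 mm tall overall, about 0.08 to 0.15 kg. This point is its centre, 49 mm above the underside; z runs from bottom to cap, x and y are square to its flat sides. Starts upright on the platform; absent (None) in some starts: 4 to 6 of the six are there
- sample4_mid (a point): square white plastic sample bottle with a round grey screw cap: body 42 x 42 mm and 74 mm tall, cap 31 mm across, 98 mm tall overall, about 0.08 to 0.15 kg. This point is its centre, 49 mm above the underside; z runs from bottom to cap, x and y are square to its flat sides. Starts upright on the platform; absent (None) in some starts: 4 to 6 of the six are there
- sample5_mid (a point): square white plastic sample bottle with a round grey screw cap: body 42 x 42 mm and 74 mm tall, cap 31 mm across, 98 mm tall overall, about 0.08 to 0.15 kg. This point is its centre, 49 mm above the underside; z runs from bottom to cap, x and y are square to its flat sides. Starts upright on the platform; absent (None) in some starts: 4 to 6 of the six are there
- sample6_mid (a point): square white plastic sample bottle with a round grey screw cap: body 42 x 42 mm and 74 mm tall, cap 31 mm across, 98 mm tall overall, about 0.08 to 0.15 kg. This point is its centre, 49 mm above the underside; z runs from bottom to cap, x and y are square to its flat sides. Starts upright on the bench, to the robot's left; absent (None) in some starts: 4 to 6 of the six are there
- beaker: empty glass beaker, 70 mm across, 90 mm tall. A bystander; origin at the centre of its underside, z up
- wash_bottle: round white plastic bottle, 66 mm across, 150 mm tall. A bystander; origin at the centre of its underside, z up
- tip_box: grey box with a clear lid, 122 x 87 x 64 mm. A bystander; origin at the centre of its underside, z up
- dish: round glass dish, 90 mm across, 30 mm high. A bystander; origin at the centre of its underside, z up
- notebook: black notebook lying flat, 204 x 149 x 15 mm. A bystander; origin at the centre of its underside, z up
- cuvette_rack: wooden block with short glass tubes, 140 x 90 mm, 67 mm high. A bystander; origin at the centre of its underside, z up

How it is judged (in metres and radians):
On the way, in this order (a step that is already met when the one before it is completed fails the run):
1. the hold-down bar is at its rear stop (value of joint bail above 1.12 rad), for 0.2 s.
2. every square bottle present lies in the basket, let go, with the bar still open (x of sample1_mid in the frame of basket between -0.125 and 0.125 m and y of sample1_mid in the frame of basket between -0.105 and 0.105 m and z of sample1_mid in the frame of basket between 0 and 0.11 m and x of sample2_mid in the frame of basket between -0.125 and 0.125 m and y of sample2_mid in the frame of basket between -0.105 and 0.105 m and z of sample2_mid in the frame of basket between 0 and 0.11 m and x of sample3_mid in the frame of basket between -0.125 and 0.125 m and y of sample3_mid in the frame of basket between -0.105 and 0.105 m and z of sample3_mid in the frame of basket between 0 and 0.11 m and x of sample4_mid in the frame of basket between -0.125 and 0.125 m and y of sample4_mid in the frame of basket between -0.105 and 0.105 m and z of sample4_mid in the frame of basket between 0 and 0.11 m and x of sample5_mid in the frame of basket between -0.125 and 0.125 m and y of sample5_mid in the frame of basket between -0.105 and 0.105 m and z of sample5_mid in the frame of basket between 0 and 0.11 m and x of sample6_mid in the frame of basket between -0.125 and 0.125 m and y of sample6_mid in the frame of basket between -0.105 and 0.105 m and z of sample6_mid in the frame of basket between 0 and 0.11 m and linear speed of each of sample1, sample2, sample3, sample4, sample5, sample6 below 0.03 m/s and contact force between each of sample1, sample2, sample3, sample4, sample5, sample6 and the fingers below 0.1 N and value of joint bail above 1.12 rad), for 0.3 s.
3. the hold-down bar is back at its front stop (value of joint bail below 0.05 rad), for 0.2 s.
At the end, for the whole second after the job is handed in: every square bottle present is at rest (under 0.03 m/s) in the basket, its centre between the sides and below the rim; the bar is at its front stop (under 0.05 rad); the basket is upright (within 0.1 rad) on the bench; the jar is upright (within 0.2 rad) and within 40 mm of where it was (x of sample1_mid in the frame of basket between -0.125 and 0.125 m and y of sample1_mid in the frame of basket between -0.105 and 0.105 m and z of sample1_mid in the frame of basket between 0 and 0.11 m and x of sample2_mid in the frame of basket between -0.125 and 0.125 m and y of sample2_mid in the frame of basket between -0.105 and 0.105 m and z of sample2_mid in the frame of basket between 0 and 0.11 m and x of sample3_mid in the frame of basket between -0.125 and 0.125 m and y of sample3_mid in the frame of basket between -0.105 and 0.105 m and z of sample3_mid in the frame of basket between 0 and 0.11 m and x of sample4_mid in the frame of basket between -0.125 and 0.125 m and y of sample4_mid in the frame of basket between -0.105 and 0.105 m and z of sample4_mid in the frame of basket between 0 and 0.11 m and x of sample5_mid in the frame of basket between -0.125 and 0.125 m and y of sample5_mid in the frame of basket between -0.105 and 0.105 m and z of sample5_mid in the frame of basket between 0 and 0.11 m and x of sample6_mid in the frame of basket between -0.125 and 0.125 m and y of sample6_mid in the frame of basket between -0.105 and 0.105 m and z of sample6_mid in the frame of basket between 0 and 0.11 m and linear speed of each of sample1, sample2, sample3, sample4, sample5, sample6 below 0.03 m/s and value of joint bail below 0.05 rad and angle between basket's own z axis and vertical below 0.1 rad and height (world z) of basket between -0.01 and 0.02 m and distance of jar_mid from where it was at the start of the episode below 0.04 m and angle between jar_mid's own z axis and vertical below 0.2 rad); the robot touches nothing.
It fails at once if the round jar is moved more than 40 mm or tipped over (distance of jar_mid from where it was at the start of the episode above 0.04 m or angle between jar_mid's own z axis and vertical above 0.6 rad).
It fails at once if a bystander on the bench is moved more than 60 mm (distance of any of beaker, wash_bottle, tip_box, dish, notebook, cuvette_rack from where it was at the start of the episode above 0.06 m).
Of sample1, sample2, sample3, sample4, sample5, sample6 only 4 to 6 are there at a start; the rules pass over those that are not, and their reading is None.
At some moment in a run one of basket may be knocked a few centimetres aside while the robot is not near it.
Once in a run the grip may slacken for a moment while it holds something.
It also fails if it takes over 210 s, if anything falls off the work surface, if the arm or the gripper's body presses on something with over 40 N, if the wrist force passes 120 N, or if a joint passes its speed limit or range.

### The arm

A 6-joint arm with a two-finger parallel gripper is mounted at the origin on the work surface. World frame = base frame: x ahead of the robot, y to its left, z up, the work surface at z = 0. Lengths are in mm, angles in rad, forces in N, time in s.
With the tool pointing down it reaches from about 425 to 950 mm from the base axis. Payload 3.5 kg.
Tool frame: the origin (TCP) lies on the mounting face of the last link; the fingertips stand 173 mm ahead of it and the grasp point (between the pads) lies 155 mm ahead of it; z points along the fingers, y is the direction in which the jaws open and shut (so a half turn about z gives the same grasp; the last joint's range is limited). The gripper opens to 85 mm and grips with 20 to 120 N. Pads are 22 mm wide; open, the fingers measure 114 mm over their backs; the gripper's body (76 mm by 85 mm) begins 54 mm behind the grasp point. The pads swing forward as they close: fully open they stand 13 mm farther back than shut.
Start: joints at [-1.286, 0.286, 1.577, -0, 1.279, -0.15], TCP at [284.351, -612.17, 404.725] pointing down, gripper open.
Joint ranges: [-2.77, 2.77], [-0.9, 2.22], [0.21, 2.48], [-1.53, 4.67], [0.24, 2.81], [-2.84, 2.84]. Speed limits (rad/s): [2.79, 2.79, 3.14, 3.14, 3.14, 3.14].

### API

Orientations are given as a rotation vector (axis times angle).
In Python, from workcell import get_state, imaging, r gives the robot as it stands.
- The arm moves only by the tool jog_arm, never from a script. Its arguments are lists of equal length, an entry for each row: "xyz": the shift along the tool's x, y, z in mm, a list of three; "turn": the turn about the tool's z in rad. A call has 1 to 12 rows; each row is the pose to reach, as a shift and turn from the pose measured when the call began, along the tool's axes at that moment; what a row does not reach only later rows make up. A row lasts 1/12 s, in which the tool goes at most 41.7 mm and 7.16 degrees, less where a joint would pass 70% of its speed; a pose out of reach is approached as far as the arm can. A call with a gripper value outside its range is refused whole. "grip" is the finger opening in mm, from 0 to 85.4, set as the call begins (left out, the last holds). The fingers move at their own pace and stop on an object; "grip_force" is the grip in N (left out, the last holds). Time passes only in rows, so rows that repeat a pose let the fingers close. It gives the time, the measured TCP pose, the force and the opening at its end, in the units of the state.
- get_state(): the state, without advancing time (a new reading comes with each control period).
- imaging.snapshot(name): name is "scene" or "side" or "wrist"; returns the picture (400x640x3 uint8, red, green, blue); there is no depth.
- imaging.get_calibration(name): a dict with "camera_matrix" (3x3 intrinsics, pixels), "k1" (the pictures are not rectified: a ray, as slopes to the right and down, at radius r is drawn at 1 + k1 r^2 times it, then the intrinsics apply), "world_from_camera" (4x4, takes a point from camera to world coordinates). Camera axes: x right, y down, z forward; pixel columns grow to the right and rows downward; lengths in mm; the calibration is good to about 2 mm. A picture is of the moment at which its call begins: read the wrist's pose just before it. get_calibration takes no time and is no camera call; for the wrist camera it gives the pose at the moment of the call.
- r.finish_job(): hands the job in, once; it reports no verdict.
The state is a dict: "time_s": time; "joints": joint angles; "joint_vel": joint speeds; "tau": joint torques, N m; "tcp_pos": TCP position; "eef_rot": TCP orientation; "wrist_force": force on the tool from outside, world axes, zero at the start; "moment": the same for the moment, N m; "finger_gap": finger opening in mm.
Only numpy, scipy, OpenCV 4.12 (cv2) and the standard library are available. Lean on these libraries where they do the work, as an engineer would, in place of code of your own. Each camera call takes 0.05 s, during which the arm holds its last target. There are 200 camera calls.

## Working session

There is one attempt and no reset: what is moved stays moved. The work goes in short steps, Python scripts to look and compute and a tool call to move; the robot and the scene stay as the last step left them, time stands still between calls to the robot, and variables do not carry over. Pictures are saved under pics/ and viewed, about 12 in all and at most 16, crops included, and the job is handed in when it is done.

Besides the shell and the picture viewer there is one more tool, called after ">>>" as name(argument=value, ...) on one line, values as JSON. jog_arm: Moves the arm, as the interface text tells. Its arguments: {"type":"object","properties":{"xyz":{"type":"array"},"turn":{"type":"array"},"grip":{"type":"number"},"grip_force":{"type":"number"}},"required":["xyz","turn"]}

```bash
ls; mkdir -p pics
cat > h.py <<'E'
import numpy as np,cv2
from workcell import get_state,imaging,r
from scipy.spatial.transform import Rotation as R
def snap(n,f):
    c=imaging.get_calibration(n); im=imaging.snapshot(n)
    cv2.imwrite('pics/'+f,im[:,:,::-1]); np.savez('pics/'+f+'.npz',K=c['camera_matrix'],k=c['k1'],T=c['world_from_camera']); return im
def cal(f):
    d=np.load('pics/'+f+'.npz'); return d['K'],float(d['k']),d['T']
def px2w(f,u,v,z):
    K,k,T=cal(f); p=cv2.undistortPoints(np.array([[[u,v]]],float),K,np.array([k,0,0,0,0]))[0,0]
    d=T[:3,:3]@np.array([p[0],p[1],1]); o=T[:3,3]; return o+d*(z-o[2])/d[2]
def w2px(f,P):
    K,k,T=cal(f); Ti=np.linalg.inv(T)
    return cv2.projectPoints(np.array(P,float).reshape(-1,1,3),cv2.Rodrigues(Ti[:3,:3])[0],Ti[:3,3],K,np.array([k,0,0,0,0]))[0][:,0]
def tool(P): # shift from present TCP to world TCP P, along tool axes
    s=get_state(); return R.from_rotvec(s['eef_rot']).inv().apply(np.array(P)-s['tcp_pos'])
E
python3 - <<'E'
from h import *
print(get_state())
for n in('scene','side','wrist'): snap(n,n+'0.png'); K,k,T=cal(n+'0.png'); print(n,K[0,0],k,T.round(2).tolist())
E
```

```text
pics
{'time_s': 0.0, 'joints': array([-1.28596804e+00,  2.87162831e-01,  1.57817825e+00,  9.43125387e-06,
        1.27859217e+00, -1.50005530e-01]), 'joint_vel': array([ 0.0018573 ,  0.0017285 , -0.00126602, -0.000543  , -0.00194047,
        0.00028563]), 'tau': array([ 1.78768369e-04, -4.05977941e+01, -2.92626446e+01, -1.62796832e-04,
        5.73025012e-03,  2.27073315e-06]), 'tcp_pos': array([ 284.30216023, -611.9267287 ,  403.34791443]), 'eef_rot': array([-3.06535298e+00, -6.77158815e-01,  2.33334343e-04]), 'wrist_force': array([-0.57681458,  0.75685804, -0.73586491]), 'moment': array([ 0.01691831, -0.02731202,  0.02098252]), 'finger_gap': 85.27025122161461}
scene 428.15294460155985 0.039085774959525 [[-0.83, 0.37, -0.42, 1265.25], [0.56, 0.52, -0.64, 1053.07], [-0.02, -0.77, -0.64, 1178.11], [0.0, 0.0, 0.0, 1.0]]
side 431.22177600738195 -0.040047273491941204 [[0.73, -0.34, 0.6, -486.04], [-0.68, -0.37, 0.63, -1120.89], [0.01, -0.86, -0.5, 1042.19], [0.0, 0.0, 0.0, 1.0]]
wrist 340.8075378828325 -0.015346278249750628 [[0.42, -0.87, -0.24, 345.71], [-0.91, -0.41, -0.11, -582.0], [-0.0, 0.27, -0.96, 373.51], [0.0, 0.0, 0.0, 1.0]]
```

View pics/scene0.png

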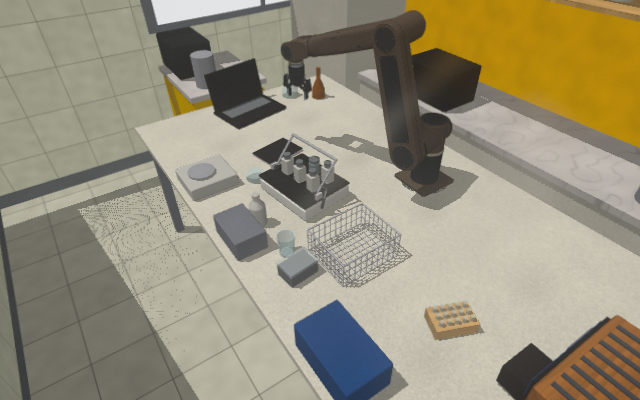

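View pics/side0.png

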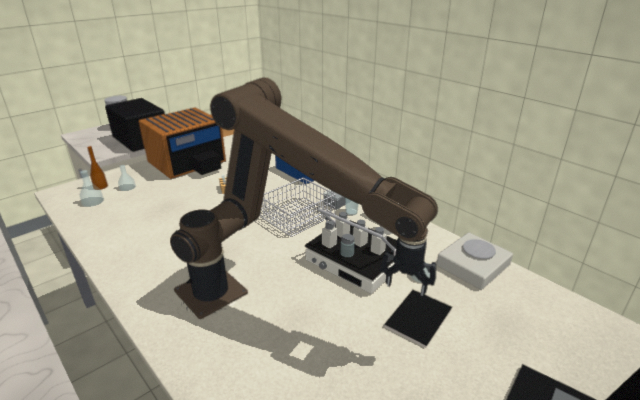

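Scene view: shaker at about (305,185), basket at (354,242). The bottles are clustered at (285–330, 155–190). Next I'll enlarge both views.

Run:
```python
from h import *
a=cv2.imread('pics/scene0.png')[125:285,235:415]; b=cv2.imread('pics/side0.png')[170:300,250:420]
cv2.imwrite('pics/c1.png',cv2.resize(a,(675,600),interpolation=cv2.INTER_CUBIC)) # x3.75
cv2.imwrite('pics/c2.png',cv2.resize(b,(765,585),interpolation=cv2.INTER_CUBIC)) # x4.5
```

```text
(no output)
```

View pics/c1.png

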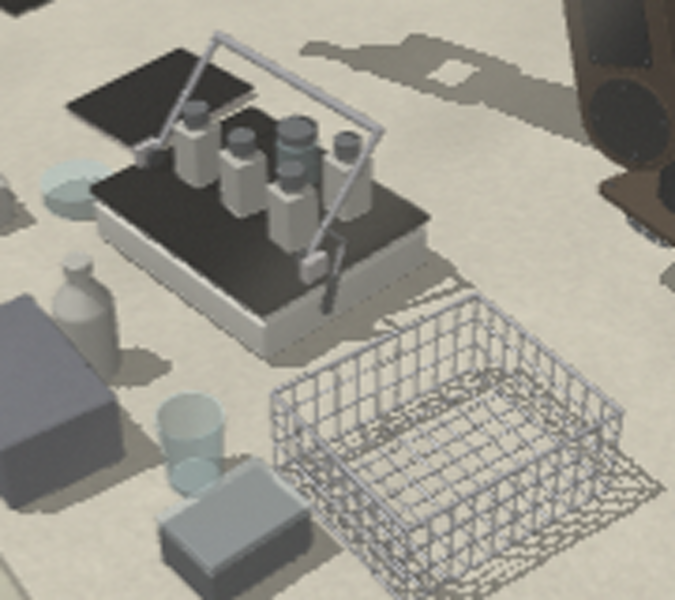

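View pics/c2.png

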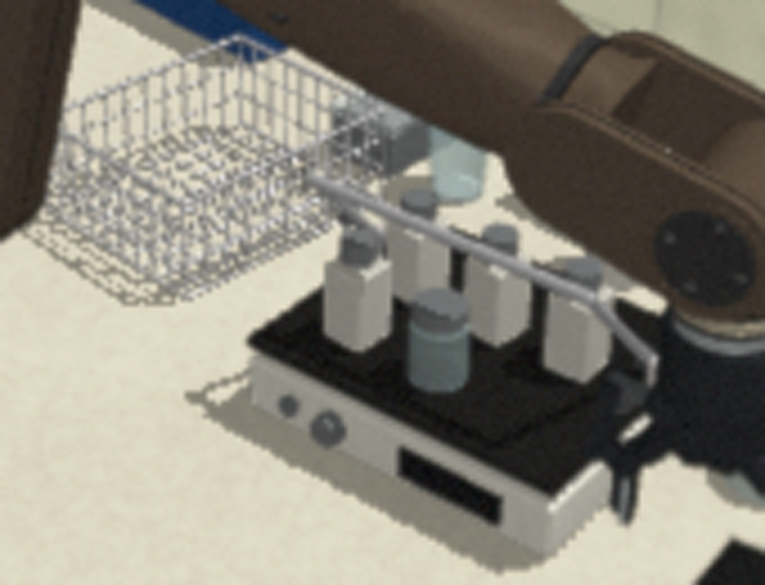

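Four bottles: three in the back row and one front-left. The jar is front-middle, front-right is empty, and no bottle stands on the bench. The basket is to the left of the shaker. Next I'll fit the shaker and basket poses.

```bash
cat > fit.py <<'E'
from h import *
from scipy.optimize import least_squares
def s(u,v): return (235+(u+.5)/3.75-.5,125+(v+.5)/3.75-.5)
def d(u,v): return (250+(u+.5)/4.5-.5,170+(v+.5)/4.5-.5)
def fit(obs,x0):
    def tr(x,P): c,n=np.cos(x[2]),np.sin(x[2]); return [x[0]+c*P[0]-n*P[1],x[1]+n*P[0]+c*P[1],P[2]]
    f=lambda x:np.concatenate([w2px(o[0],tr(x,o[2]))[0]-o[1] for o in obs])
    q=least_squares(f,x0,loss='soft_l1'); print(q.x.round(3),f(q.x).reshape(-1,2).round(1).tolist()); return q.x
E
python3 - <<'E'
from fit import *
S,D='scene0.png','side0.png'
for p in [(265,318),(90,188),(428,215)]: print(px2w(S,*s(*p),80).round())
for p in [(272,393),(478,295),(622,412),(410,530)]: print(px2w(S,*s(*p),110).round())
ob=[(S,s(265,318),(125,155,80)),(S,s(90,188),(125,-155,80)),(S,s(428,215),(-125,155,80)),
(D,d(250,345),(-125,155,80)),(D,d(550,497),(-125,-155,80)),
(S,s(217,37),(45-107,-135,214)),(S,s(380,131),(45-107,135,214)),
(D,d(318,183),(-62,135,214)),(D,d(597,297),(-62,-135,214)),
(S,s(195,105),(19,-84,178)),(S,s(241,137),(19,0,178)),(S,s(292,170),(19,84,178)),(S,s(347,140),(-65,84,178)),(S,s(297,128),(-65,0,152)),
(D,d(363,240),(-65,84,178)),(D,d(440,300),(-65,0,152)),(D,d(498,237),(19,0,178))]
fit(ob,[650,-150,0])
E
```

```text
[607. -46.  80.]
[ 649. -359.   80.]
[359. -91.  80.]
[679.  82. 110.]
[424.  80. 110.]
[421. 294. 110.]
[675. 299. 110.]
[ 5.0302e+02 -2.2672e+02  1.5000e-01] [[-0.4, -1.5], [-0.5, -0.2], [0.3, -0.4], [-1.0, -1.5], [1.0, -1.5], [-0.3, -0.3], [-0.5, -0.3], [-1.6, -0.8], [-1.7, 0.2], [-0.8, 0.2], [-0.3, -0.3], [-0.3, -0.6], [0.1, -0.8], [-0.0, -0.5], [-1.3, -0.2], [-0.2, 0.6], [0.5, -1.3]]
```

```bash
cat >> h.py <<'E'
SX,SY,SA=503.,-226.7,0.15
def loc(x,y,z): c,n=np.cos(SA),np.sin(SA); return [SX+c*x-n*y,SY+n*x+c*y,z]
def yaw(): 
    x=R.from_rotvec(get_state()['eef_rot']).as_matrix()[:,0]; return np.arctan2(x[1],x[0])
E
python3 - <<'E'
from h import *
from fit import fit,s
S='scene0.png'
fit([(S,s(272,393),(130,-110,110)),(S,s(478,295),(-130,-110,110)),(S,s(622,412),(-130,110,110)),(S,s(410,530),(130,110,110))],[550,188,0])
print(yaw(),tool(loc(-105,0,400)).round(1),tool(loc(-105,0,370)).round(1))
E
```

```text
[5.48994e+02 1.88036e+02 1.80000e-02] [[-0.6, -0.0], [-0.0, -0.9], [1.1, -0.1], [-0.3, 0.6]]
0.4348249267523313 [ 259.9 -286.8    4.2] [ 259.9 -286.8   34.2]
```

>>> jog_arm(xyz=[[24,-26,0],[48,-52,0],[72,-78,0],[96,-105,0],[120,-132,0],[144,-158,0],[168,-185,0],[192,-211,0],[216,-238,0],[240,-264,0],[260,-287,0],[260,-287,0]], turn=[-0.11,-0.22,-0.33,-0.44,-0.55,-0.66,-0.77,-0.88,-0.99,-1.1,-1.2,-1.285], grip=0)

```text
time_s: 1.15
tcp_pos: [399.8, -238.0, 403.8]
eef_rot: [-2.037, -2.388, -0.005]
wrist_force: [1.3, -0.7, -0.4]
finger_gap: 0.1
```

Run:
```python
from h import *
print(get_state()['joints'].round(2),yaw(),tool(loc(-105,0,370)).round(1),tool(loc(55,0,370)).round(1))
```

```text
[-0.76 -0.19  2.07  0.    1.26 -0.92] 1.7291529406641362 [-4.4 -1.3 33.8] [ -5.7 158.7  33.8]
```

>>> jog_arm(xyz=[[-4,-1,17],[-4,-1,34],[-4,8,34],[-4,17,34],[-4,26,34],[-4,35,34],[-4,44,34],[-4,53,34],[-4,62,34],[-4,71,34],[-4,80,34],[-5,88,34]], turn=[0.01,0.01,0.01,0.01,0.01,0.01,0.01,0.01,0.01,0.01,0.01,0.01])

```text
time_s: 2.15
tcp_pos: [491.1, -230.2, 389.5]
eef_rot: [2.04, 2.371, 0.009]
wrist_force: [-21.1, 17.9, 57.9]
finger_gap: 0.3
```

>>> jog_arm(xyz=[[0,10,0],[0,20,0],[0,30,0],[0,40,0],[0,50,0],[0,60,0],[0,68,0],[0,74,0],[0,74,0],[0,74,0]], turn=[0,0,0,0,0,0,0,0,0,0])

```text
time_s: 2.98
tcp_pos: [564.4, -219.0, 389.2]
eef_rot: [2.041, 2.373, 0.008]
wrist_force: [-0.1, -0.2, 0.4]
finger_gap: -0.1
```

Run:
```python
from h import *
snap('scene','s1.png'); im=cv2.imread('pics/s1.png')[95:255,215:395]
cv2.imwrite('pics/s1c.png',cv2.resize(im,(675,600),interpolation=cv2.INTER_CUBIC))
print(tool(loc(-10,0,370)).round(1))
```

```text
[  1.7 -71.8  18.6]
```

View pics/s1c.png

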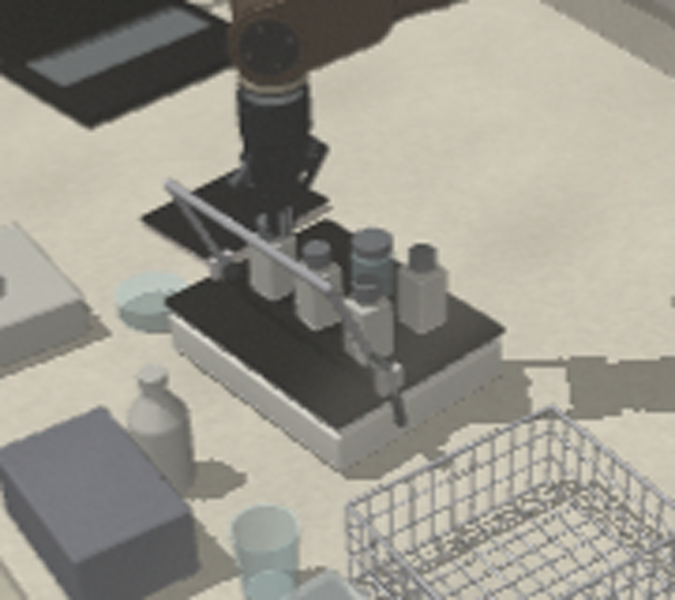

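Bar is open at the rear stop and the bottles and jar look undisturbed. Now a close wrist look for refinement.

>>> jog_arm(xyz=[[0,-14,-10],[0,-28,-22],[0,-42,-40],[0,-56,-60],[0,-70,-70],[0,-85,-70],[0,-90,-70],[0,-90,-70]], turn=[0,0,0,0,0,0,0,0], grip=64)

```text
time_s: 3.7
tcp_pos: [473.2, -232.4, 458.3]
eef_rot: [2.043, 2.371, 0.008]
wrist_force: [0.9, -0.7, -0.4]
finger_gap: 64.0
```

Run:
```python
from h import *
snap('wrist','w1.png'); print(get_state()['tcp_pos'].round(1),yaw())
for p in [(19,84,154),(19,0,154),(19,-84,154),(-65,84,154),(-65,0,152)]: print(p,w2px('w1.png',loc(*p)).round())
```

```text
[ 473.8 -232.3  458. ] 1.719226559255602
(19, 84, 154) [[383.  82.]]
(19, 0, 154) [[379. 189.]]
(19, -84, 154) [[375. 280.]]
(-65, 84, 154) [[273.  83.]]
(-65, 0, 152) [[278. 189.]]
```

View pics/w1.png

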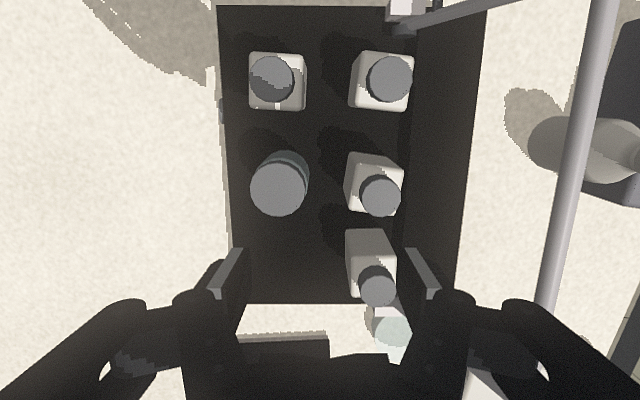

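Wrist view shows cap tops at (272,79), (391,79), (380,195) and (377,286), and the jar lid at (278,189). The bail is clear on the right.

Run:
```python
from h import *
c,n=np.cos(SA),np.sin(SA)
for u,v,z in [(272,79,178),(391,79,178),(380,195,178),(377,286,178),(278,189,152)]:
    w=px2w('w1.png',u,v,z); d=w[:2]-[SX,SY]; print(w.round(1),(c*d[0]+n*d[1]).round(1),(-n*d[0]+c*d[1]).round(1))
t=lambda x,y,z:tool(loc(x,y,z)).round(0)
print(t(-65,84,458),t(-65,84,292),yaw())
```

```text
[ 428.4 -152.1  178. ] -62.6 84.9
[ 510.1 -139.9  178. ] 20.0 84.7
[ 518.4 -223.   178. ] 15.8 1.4
[ 530.9 -299.5  178. ] 16.7 -76.2
[ 439.  -236.3  152. ] -64.7 0.1
[ 85. -35.  -1.] [ 86. -37. 165.] 1.719226559255602
```

>>> jog_arm(xyz=[[30,-12,0],[60,-24,0],[87,-35,0],[87,-35,10],[87,-35,40],[87,-35,70],[87,-35,100],[87,-35,125],[87,-35,145],[87,-35,160],[87,-35,168],[87,-35,168]], turn=[0,0,0,0,0,0,0,0,0,0,0,0])

```text
time_s: 4.75
tcp_pos: [428.0, -151.6, 286.4]
eef_rot: [2.047, 2.376, 0.007]
wrist_force: [0.8, 0.3, -0.1]
finger_gap: 63.9
```

Run:
```python
from h import *
s=get_state();print(tool(loc(-63,85,290)).round(1),s['wrist_force'].round(1),s['finger_gap'],yaw(),s['joints'].round(2))
snap('wrist','w2.png')
```

```text
[-0.4 -0.  -3.6] [ 0.8  0.3 -0.1] 63.91402205348852 1.7193369502461546 [-0.57 -0.07  2.2   0.    1.01 -0.72]
```

View pics/w2.png

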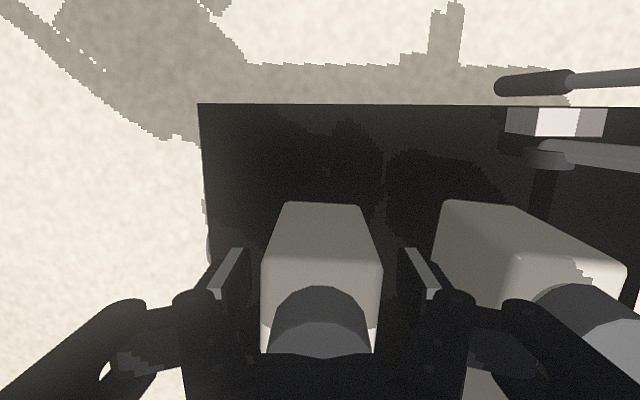

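Bottle is centred between the pads. Close and lift.

>>> jog_arm(xyz=[[0,0,0],[0,0,0],[0,0,0],[0,0,0],[0,0,0],[0,0,-8],[0,0,-30],[0,0,-60],[0,0,-95],[0,0,-130],[0,0,-160],[0,0,-175]], turn=[0,0,0,0,0,0,0,0,0,0,0,0], grip=30, grip_force=60)

```text
time_s: 5.8
tcp_pos: [426.6, -151.4, 467.8]
eef_rot: [2.041, 2.369, 0.01]
wrist_force: [0.3, 0.0, -1.1]
finger_gap: 41.7
```

```bash
cat >> h.py <<'E'
BX,BY,BA=549.,188.,0.018
def bl(x,y,z): c,n=np.cos(BA),np.sin(BA); return [BX+c*x-n*y,BY+n*x+c*y,z]
E
python3 - <<'E'
from h import *
s=get_state();print(s['tcp_pos'],s['finger_gap'],yaw(),tool(bl(60,-45,460)).round(1),tool(bl(60,-45,215)).round(1))
E
```

```text
[ 426.57565912 -151.43631938  467.79802665] 41.69271870215406 1.719426663557151 [265.2 224.9   9.1] [267.  221.3 254.1]
```

>>> jog_arm(xyz=[[20,17,0],[46,39,0],[75,64,2],[106,90,4],[137,116,5],[168,142,6],[198,168,7],[226,192,8],[248,210,9],[265,225,9],[265,225,9],[265,225,9]], turn=[0.01,0.02,0.04,0.05,0.07,0.08,0.1,0.11,0.12,0.13,0.13,0.13])

```text
time_s: 6.8
tcp_pos: [609.9, 144.9, 459.1]
eef_rot: [2.189, 2.235, 0.008]
wrist_force: [0.2, -0.0, -1.4]
finger_gap: 41.3
```

Run:
```python
from h import *
s=get_state();print(s['tcp_pos'],s['finger_gap'],yaw(),s['joints'].round(2),tool(bl(60,-45,460)).round(1),tool(bl(60,-45,214)).round(1))
im=snap('scene','s2.png').copy()[:,:,::-1].copy()
w=snap('wrist','w3.png')[:,:,::-1].copy()
for f,i in(('s2.png',im),('w3.png',w)):
  for a,b in [(1,1),(1,-1),(-1,-1),(-1,1)]: 
    p=w2px(f,bl(a*130,b*110,110))[0]; print(f,p.round()); cv2.circle(i,tuple(int(q) for q in p.round()),2,(0,0,255),-1)
a=cv2.resize(im[150:310,270:450],(450,400),interpolation=cv2.INTER_CUBIC)
cv2.imwrite('pics/m2.png',np.hstack([a,cv2.resize(w,(0,0),fx=.54,fy=1)]))
```

```text
[609.87676362 144.88552084 459.14235838] 41.29013538336367 1.591615280241019 [ 0.07  0.14  1.65 -0.01  1.34  0.05] [-0.8 -0.1 -0.9] [  0.6  -3.2 245.1]
s2.png [344. 267.]
s2.png [307. 229.]
s2.png [362. 202.]
s2.png [402. 234.]
w3.png [402.  -2.]
w3.png [389. 242.]
w3.png [131. 243.]
w3.png [91. -2.]
```

View pics/m2.png

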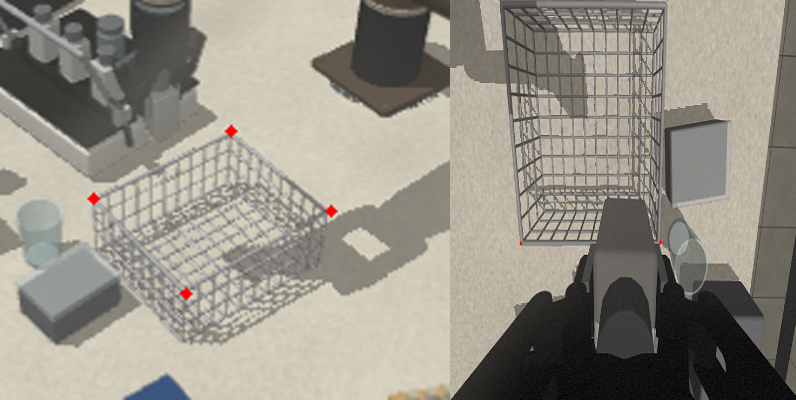

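Basket is where it was fitted, with all projected corners on the rim. Lowering.

>>> jog_arm(xyz=[[0,0,20],[0,0,50],[0,-1,80],[0,-1,110],[0,-2,140],[0,-2,170],[0,-3,195],[0,-3,215],[0,-3,230],[0,-3,240],[0,-3,245],[0,-3,245]], turn=[0,0,0,0,0,0,0,0,0,0,0,0])

```text
time_s: 7.9
tcp_pos: [609.9, 141.2, 214.8]
eef_rot: [2.192, 2.231, 0.008]
wrist_force: [-0.1, -0.1, -0.6]
finger_gap: 41.6
```

>>> jog_arm(xyz=[[0,0,0],[0,0,0],[0,0,0],[0,0,0],[0,0,-10],[0,0,-40],[0,0,-75],[0,0,-110],[0,0,-145],[0,0,-180],[0,0,-215],[0,0,-240]], turn=[0,0,0,0,0,0,0,0,0,0,0,0], grip=64)

```text
time_s: 8.9
tcp_pos: [606.7, 142.8, 460.6]
eef_rot: [2.188, 2.228, 0.017]
wrist_force: [0.4, 0.5, 0.2]
finger_gap: 63.7
```

Run:
```python
from h import *
s=get_state();print(s['tcp_pos'],s['finger_gap'],yaw(),tool(loc(18,85,460)).round(1),tool(loc(18,85,286)).round(1),tool(loc(-30,85,460)).round(1))
```

```text
[606.65463221 142.77598906 460.63945226] 63.72648948278135 1.5886822299079468 [-280.9 -103.6    0. ] [-280.  -107.3  174. ] [-287.2 -151.2   -1. ]
```

>>> jog_arm(xyz=[[-15,-8,0],[-40,-20,0],[-70,-32,0],[-105,-45,0],[-140,-60,0],[-175,-72,0],[-210,-84,0],[-240,-94,0],[-265,-100,0],[-281,-103,0],[-281,-103,0],[-281,-103,0]], turn=[-0.01,-0.02,-0.04,-0.05,-0.07,-0.08,-0.1,-0.11,-0.12,-0.13,-0.13,-0.13])

```text
time_s: 9.9
tcp_pos: [508.6, -140.6, 461.2]
eef_rot: [2.039, 2.361, 0.017]
wrist_force: [-1.1, -0.2, 0.4]
finger_gap: 64.0
```

Run:
```python
from h import *
s=get_state();print(s['tcp_pos'],yaw(),tool(loc(19,85,286)).round(1)); snap('wrist','w4.png')
```

```text
[ 508.56358948 -140.56525989  461.157394  ] 1.7166796455570228 [  2.3  -3.3 175.1]
```

View pics/w4.png

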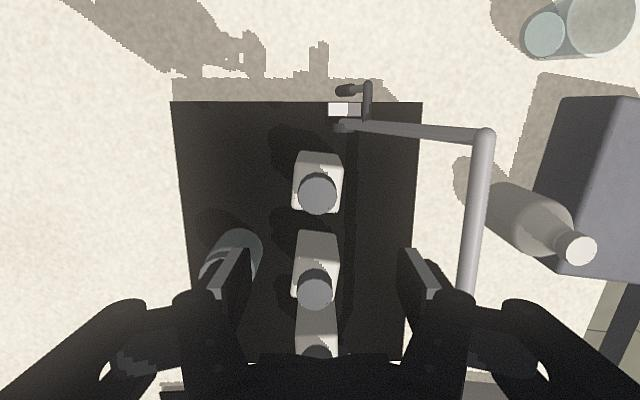

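Back-left cap at (317,195), as predicted. Bail is clear of the descent.

>>> jog_arm(xyz=[[2,-1,20],[2,-2,50],[2,-2,80],[2,-2,105],[2,-3,125],[2,-3,142],[2,-3,156],[2,-3,167],[2,-3,175],[2,-3,175]], turn=[0,0,0,0,0,0,0,0,0,0])

```text
time_s: 10.78
tcp_pos: [509.3, -138.3, 284.3]
eef_rot: [2.039, 2.366, 0.016]
wrist_force: [-1.3, -0.3, -0.2]
finger_gap: 63.8
```

>>> jog_arm(xyz=[[0,0,0],[0,0,0],[0,0,0],[0,0,0],[0,0,0],[0,0,-8],[0,0,-30],[0,0,-60],[0,0,-95],[0,0,-130],[0,0,-160],[0,0,-185]], turn=[0,0,0,0,0,0,0,0,0,0,0,0], grip=30)

```text
time_s: 11.78
tcp_pos: [505.1, -137.4, 472.4]
eef_rot: [2.037, 2.364, 0.017]
wrist_force: [0.8, -0.0, -0.6]
finger_gap: 42.7
```

Run:
```python
from h import *
s=get_state();print(s['tcp_pos'],s['finger_gap'],yaw(),tool(bl(60,45,460)).round(1))
```

```text
[ 505.09998224 -137.40623833  472.35234316] 42.728027354424384 1.7191729639075057 [352.3 156.6  12.8]
```

>>> jog_arm(xyz=[[25,8,0],[60,20,2],[97,36,4],[134,55,6],[171,74,7],[208,92,9],[245,110,10],[282,128,11],[315,142,12],[340,152,13],[352,156,13],[352,156,13]], turn=[0.01,0.02,0.04,0.05,0.07,0.08,0.1,0.11,0.12,0.13,0.13,0.13])

```text
time_s: 12.78
tcp_pos: [607.4, 236.1, 459.0]
eef_rot: [2.184, 2.232, 0.018]
wrist_force: [0.6, -1.0, -1.1]
finger_gap: 42.6
```

Run:
```python
from h import *
s=get_state();print(s['tcp_pos'],s['finger_gap'],yaw(),tool(bl(60,45,214)).round(1))
im=snap('scene','s3.png').copy()[:,:,::-1].copy()
w=snap('wrist','w5.png')[:,:,::-1].copy()
for f,i in(('s3.png',im),('w5.png',w)):
  for a,b in [(1,1),(1,-1),(-1,-1),(-1,1)]: 
    p=w2px(f,bl(a*130,b*110,110))[0]; cv2.circle(i,tuple(int(q) for q in p.round()),2,(0,0,255),-1)
a=cv2.resize(im[150:310,270:450],(450,400),interpolation=cv2.INTER_CUBIC)
cv2.imwrite('pics/m3.png',np.hstack([a,cv2.resize(w,(0,0),fx=.54,fy=1)]))
```

```text
[607.37043748 236.11767571 458.97220095] 42.63046914071019 1.5926771777478512 [ -0.8  -4.4 244.9]
```

View pics/m3.png

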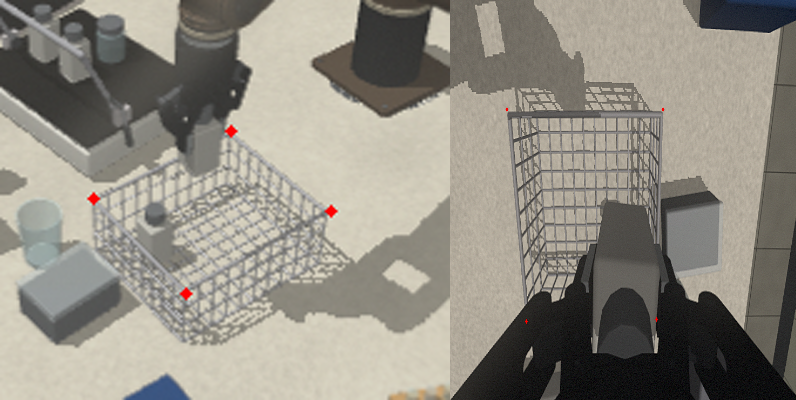

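First bottle stands in the basket, which has not moved. Lowering the second.

>>> jog_arm(xyz=[[0,0,20],[0,0,50],[0,-1,80],[0,-1,110],[0,-2,140],[-1,-2,170],[-1,-3,195],[-1,-4,215],[-1,-4,230],[-1,-4,240],[-1,-4,246],[-1,-4,246]], turn=[0,0,0,0,0,0,0,0,0,0,0,0])

```text
time_s: 13.88
tcp_pos: [608.8, 230.2, 212.7]
eef_rot: [2.187, 2.228, 0.015]
wrist_force: [-0.3, -0.2, -1.8]
finger_gap: 41.9
```

>>> jog_arm(xyz=[[0,0,0],[0,0,0],[0,0,0],[0,0,0],[0,0,-10],[0,0,-40],[0,0,-75],[0,0,-110],[0,0,-145],[0,0,-180],[0,0,-215],[0,0,-240]], turn=[0,0,0,0,0,0,0,0,0,0,0,0], grip=64)

```text
time_s: 14.88
tcp_pos: [603.7, 231.9, 460.0]
eef_rot: [2.183, 2.224, 0.028]
wrist_force: [-0.2, -0.1, 0.8]
finger_gap: 63.8
```

Run:
```python
from h import *
s=get_state();print(s['tcp_pos'],s['finger_gap'],yaw(),tool(loc(16,1.4,460)).round(1))
```

```text
[603.73343644 231.93643863 459.96820496] 63.801636998430816 1.5895352885091394 [-453.2  -93.7   -0.5]
```

>>> jog_arm(xyz=[[-25,-5,0],[-65,-14,0],[-105,-22,0],[-145,-30,0],[-185,-38,0],[-225,-46,0],[-265,-55,0],[-305,-63,0],[-345,-71,0],[-385,-80,0],[-422,-87,0],[-449,-93,0]], turn=[-0.01,-0.02,-0.04,-0.05,-0.07,-0.08,-0.1,-0.11,-0.12,-0.13,-0.13,-0.13])

```text
time_s: 15.88
tcp_pos: [518.2, -221.5, 462.4]
eef_rot: [2.031, 2.354, 0.025]
wrist_force: [0.8, -0.3, -0.3]
finger_gap: 64.0
```

Run:
```python
from h import *
s=get_state();print(s['tcp_pos'],yaw(),tool(loc(16,1.4,286)).round(1)); snap('wrist','w6.png')
```

```text
[ 518.22704337 -221.48245608  462.41894874] 1.7177577012477594 [  0.9  -5.7 176.3]
```

View pics/w6.png

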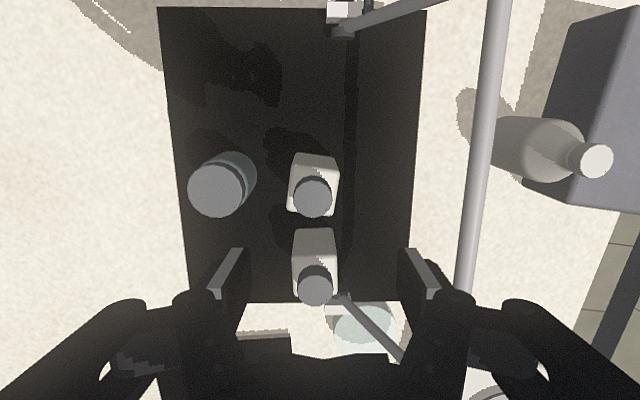

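Run:
```python
from h import *
c,n=np.cos(SA),np.sin(SA)
for u,v,z in [(313,196,178),(315,290,178),(217,190,152)]:
    w=px2w('w6.png',u,v,z); d=w[:2]-[SX,SY]; print((c*d[0]+n*d[1]).round(1),(-n*d[0]+c*d[1]).round(1))
```

```text
17.1 1.5
17.8 -80.4
-63.4 0.6
```

>>> jog_arm(xyz=[[1,-1,20],[1,-2,50],[1,-3,80],[1,-4,105],[1,-4,125],[1,-5,142],[1,-5,156],[1,-5,167],[1,-5,175],[1,-5,175]], turn=[0,0,0,0,0,0,0,0,0,0], grip=58)

```text
time_s: 16.77
tcp_pos: [518.5, -226.2, 286.5]
eef_rot: [2.034, 2.351, 0.02]
wrist_force: [0.5, 0.1, -1.2]
finger_gap: 57.8
```

>>> jog_arm(xyz=[[0,0,0],[0,0,0],[0,0,0],[0,0,0],[0,0,0],[0,0,-8],[0,0,-30],[0,0,-60],[0,0,-95],[0,0,-130],[0,0,-160],[0,0,-185]], turn=[0,0,0,0,0,0,0,0,0,0,0,0], grip=30)

```text
time_s: 17.77
tcp_pos: [512.0, -223.7, 474.2]
eef_rot: [2.033, 2.35, 0.021]
wrist_force: [0.3, 0.7, -1.2]
finger_gap: 42.3
```

Run:
```python
from h import *
s=get_state();print(s['tcp_pos'],s['finger_gap'],yaw(),tool(bl(-55,-45,460)).round(1))
```

```text
[ 512.01204251 -223.70603587  474.18094018] 42.25809721041329 1.715185273043536 [364.6  35.3   9.2]
```

>>> jog_arm(xyz=[[20,1,0],[50,3,1],[85,6,3],[122,10,5],[160,14,6],[198,18,7],[236,22,8],[272,26,9],[308,30,9],[340,33,9],[358,35,9],[365,35,9]], turn=[0.01,0.02,0.04,0.05,0.07,0.08,0.1,0.11,0.12,0.13,0.13,0.13])

```text
time_s: 18.77
tcp_pos: [493.6, 144.8, 459.7]
eef_rot: [2.179, 2.219, 0.024]
wrist_force: [0.1, -0.8, -0.8]
finger_gap: 42.4
```

```bash
cat > chk.py <<'E'
import sys
from h import *
n=sys.argv[1]
im=snap('scene','s%s.png'%n).copy()[:,:,::-1].copy()
w=snap('wrist','w%s.png'%n)[:,:,::-1].copy()
for f,i in(('s%s.png'%n,im),('w%s.png'%n,w)):
  for a,b in [(1,1),(1,-1),(-1,-1),(-1,1)]: 
    p=w2px(f,bl(a*130,b*110,110))[0]; cv2.circle(i,tuple(int(q) for q in p.round()),2,(0,0,255),-1)
a=cv2.resize(im[150:310,270:450],(450,400),interpolation=cv2.INTER_CUBIC)
cv2.imwrite('pics/m%s.png'%n,np.hstack([a,cv2.resize(w,(0,0),fx=.54,fy=1)]))
E
python3 - <<'E'
from h import *
s=get_state();print(s['tcp_pos'],s['finger_gap'],yaw(),tool(bl(-55,-45,214)).round(1))
E
python3 chk.py 4
```

```text
[493.61858393 144.83951182 459.66209983] 42.35845824794386 1.5887035391754345 [ 1.000e-01 -6.900e+00  2.456e+02]
```

View pics/m4.png

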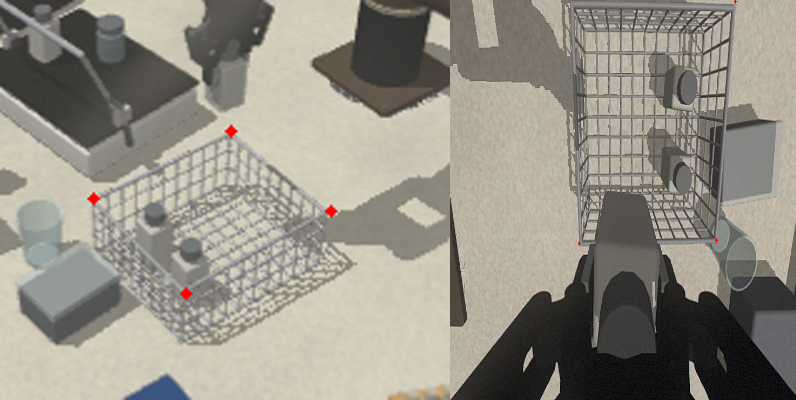

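Both bottles stand in the basket, and the basket is unmoved. Placing the third at (-55,-45).

>>> jog_arm(xyz=[[0,0,20],[0,-1,50],[0,-2,80],[0,-3,110],[0,-4,140],[0,-5,170],[0,-6,195],[0,-7,215],[0,-7,230],[0,-7,240],[0,-7,245],[0,-7,245]], turn=[0,0,0,0,0,0,0,0,0,0,0,0])

```text
time_s: 19.87
tcp_pos: [495.2, 139.1, 213.9]
eef_rot: [2.182, 2.216, 0.02]
wrist_force: [0.2, -0.4, -0.3]
finger_gap: 42.5
```

>>> jog_arm(xyz=[[0,0,0],[0,0,0],[0,0,0],[0,0,0],[0,0,-10],[0,0,-40],[0,0,-75],[0,0,-110],[0,0,-145],[0,0,-180],[0,0,-215],[0,0,-240]], turn=[0,0,0,0,0,0,0,0,0,0,0,0], grip=60)

```text
time_s: 20.87
tcp_pos: [487.0, 142.4, 459.0]
eef_rot: [2.179, 2.214, 0.028]
wrist_force: [-0.3, 0.4, 0.1]
finger_gap: 60.0
```

Run:
```python
from h import *
s=get_state();print(s['tcp_pos'],s['finger_gap'],yaw(),tool(loc(17.5,-80,460)).round(1))
```

```text
[487.04477144 142.40230498 458.96749587] 60.00403533133025 1.5866510987092002 [-446.2   37.9    6.1]
```

>>> jog_arm(xyz=[[-25,2,0],[-65,5,0],[-105,9,0],[-145,12,1],[-185,16,2],[-225,19,2],[-265,22,3],[-305,26,3],[-345,30,4],[-385,33,4],[-420,36,4],[-444,38,4]], turn=[-0.01,-0.02,-0.04,-0.05,-0.07,-0.08,-0.1,-0.11,-0.12,-0.13,-0.13,-0.13])

```text
time_s: 21.87
tcp_pos: [531.7, -303.8, 463.2]
eef_rot: [2.031, 2.347, 0.023]
wrist_force: [-0.1, -0.1, -0.5]
finger_gap: 59.9
```

Run:
```python
from h import *
s=get_state();print(s['tcp_pos'],yaw(),tool(loc(17.5,-80,286)).round(1),s['joints'].round(2))
```

```text
[ 531.70376507 -303.78020046  463.16148796] 1.7146931679497937 [  3.9  -5.8 177. ] [-0.69  0.1   1.68  0.01  1.32 -0.83]
```

>>> jog_arm(xyz=[[2,-1,20],[3,-2,50],[4,-3,80],[4,-4,105],[4,-5,125],[4,-6,142],[4,-6,156],[4,-6,167],[4,-6,176],[4,-6,176]], turn=[0,0,0,0,0,0,0,0,0,0])

```text
time_s: 22.7
tcp_pos: [531.7, -302.8, 285.4]
eef_rot: [2.032, 2.349, 0.023]
wrist_force: [0.2, -0.2, -0.6]
finger_gap: 59.9
```

>>> jog_arm(xyz=[[0,0,0],[0,0,0],[0,0,0],[0,0,0],[0,0,0],[0,0,-8],[0,0,-30],[0,0,-60],[0,0,-95],[0,0,-130],[0,0,-160],[0,0,-185]], turn=[0,0,0,0,0,0,0,0,0,0,0,0], grip=30)

```text
time_s: 23.7
tcp_pos: [524.7, -300.2, 473.6]
eef_rot: [2.03, 2.347, 0.023]
wrist_force: [0.9, -0.1, -0.5]
finger_gap: 41.4
```

Run:
```python
from h import *
s=get_state();print(s['tcp_pos'],s['finger_gap'],yaw(),tool(bl(-55,45,460)).round(1))
```

```text
[ 524.69338138 -300.24050629  473.64887471] 41.3577242656711 1.7149177142980143 [531.4  45.1   5.2]
```

>>> jog_arm(xyz=[[20,2,0],[55,5,0],[92,8,0],[130,11,0],[168,14,0],[206,17,1],[244,20,2],[282,24,3],[320,27,3],[358,30,4],[396,34,4],[434,37,4]], turn=[0.01,0.02,0.04,0.05,0.07,0.08,0.1,0.11,0.12,0.13,0.13,0.13])

```text
time_s: 24.7
tcp_pos: [498.2, 136.3, 462.9]
eef_rot: [2.179, 2.211, 0.027]
wrist_force: [1.2, 0.2, -1.1]
finger_gap: 41.3
```

```bash
python3 - <<'E'
from h import *
s=get_state();print(s['tcp_pos'],s['finger_gap'],yaw(),tool(bl(-55,45,460)).round(1),tool(bl(-55,45,214)).round(1))
E
python3 chk.py 5
```

```text
[498.24061798 136.31035908 462.89007157] 41.273801720768404 1.5848628961462625 [95.8 -3.8  1.4] [ 99.3 -13.2 247.2]
```

View pics/m5.png

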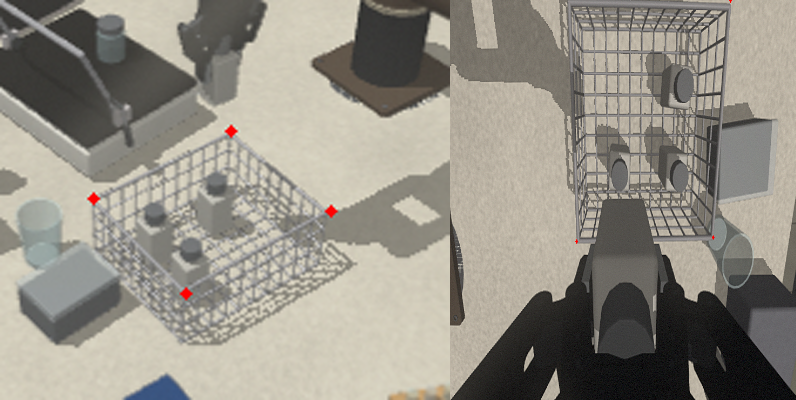

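Three bottles stand in the basket and it hasn't moved. Placing the fourth at (-55,45).

>>> jog_arm(xyz=[[30,-1,0],[65,-2,0],[92,-4,1],[96,-4,10],[96,-5,40],[97,-6,75],[97,-8,110],[98,-9,145],[98,-10,175],[99,-11,200],[99,-12,220],[99,-13,234]], turn=[0,0,0,0,0,0,0,0,0,0,0,0])

```text
time_s: 25.8
tcp_pos: [490.7, 233.6, 224.3]
eef_rot: [2.176, 2.22, 0.022]
wrist_force: [-0.1, -0.8, -0.1]
finger_gap: 41.6
```

>>> jog_arm(xyz=[[0,0,6],[0,0,11],[0,0,13],[0,0,13]], turn=[0,0,0,0])

```text
time_s: 26.13
tcp_pos: [491.5, 233.2, 211.7]
eef_rot: [2.176, 2.22, 0.023]
wrist_force: [0.7, 0.3, -0.8]
finger_gap: 41.6
```

>>> jog_arm(xyz=[[0,0,0],[0,0,0],[0,0,0],[0,0,0],[0,0,-10],[0,0,-40],[0,0,-75],[0,0,-110],[0,0,-145],[0,0,-180],[0,0,-215],[0,0,-240]], turn=[0,0,0,0,0,0,0,0,0,0,0,0], grip=60)

```text
time_s: 27.13
tcp_pos: [482.9, 236.3, 456.7]
eef_rot: [2.174, 2.218, 0.03]
wrist_force: [0.1, -0.3, -0.4]
finger_gap: 60.2
```

```bash
python3 - <<'E'
from h import *
s=get_state();print(s['tcp_pos'],s['finger_gap'],yaw())
for p in [(160,-20,475),(160,-20,392),(-20,0,400)]: print(tool(loc(*p)).round(1))
E
python3 chk.py 6
```

```text
[482.91496566 236.29462395 456.65698598] 60.17927410637123 1.5906645509454438
[-462.6  172.5   -6. ]
[-461.6  169.2   77. ]
[-465.2  -11.4   61.9]
```

View pics/m6.png

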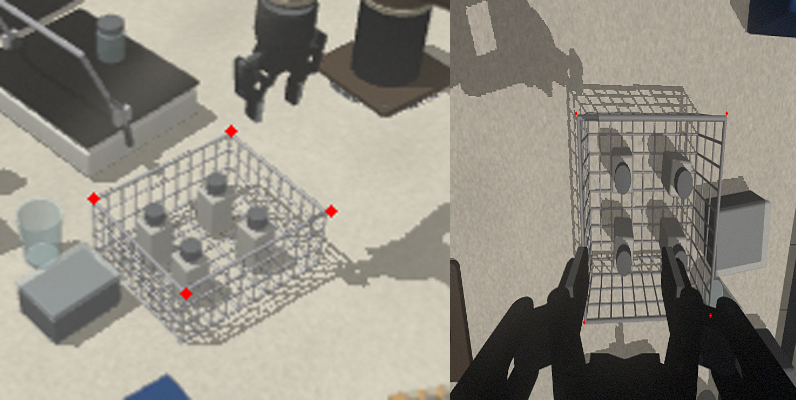

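All four bottles stand in the basket, which is unmoved. Next, go behind the open bar with the gripper closed.

>>> jog_arm(xyz=[[-25,9,0],[-60,22,-2],[-97,36,-4],[-134,50,-6],[-171,64,-6],[-208,78,-6],[-245,92,-6],[-282,106,-6],[-319,120,-6],[-356,134,-6],[-393,148,-6],[-430,162,-6]], turn=[-0.01,-0.02,-0.04,-0.05,-0.07,-0.08,-0.1,-0.11,-0.12,-0.13,-0.13,-0.13], grip=0)

```text
time_s: 28.23
tcp_pos: [653.8, -191.8, 476.6]
eef_rot: [2.022, 2.351, 0.036]
wrist_force: [0.7, 0.3, 0.3]
finger_gap: 0.3
```

Run:
```python
from h import *
s=get_state();print(s['tcp_pos'],s['finger_gap'],yaw(),s['joints'].round(2))
for p in [(165,0,465),(165,0,398),(46,0,398)]: print(tool(loc(*p)).round(1))
```

```text
[ 653.81118168 -191.79844528  476.61260446] 0.28801656588499736 1.720495729257507 [-0.44  0.25  1.49  0.01  1.36 -0.59]
[-11.8  10.1  12.2]
[-10.8   7.2  79.2]
[ -10.8 -111.7   74. ]
```

>>> jog_arm(xyz=[[-6,8,5],[-11,9,20],[-11,8,45],[-11,8,65],[-11,7,79],[-11,7,79],[-11,7,79]], turn=[0,0,0,0,0,0,0])

```text
time_s: 28.82
tcp_pos: [665.6, -201.4, 396.5]
eef_rot: [2.023, 2.355, 0.034]
wrist_force: [-0.2, -0.0, 0.3]
finger_gap: -0.1
```

>>> jog_arm(xyz=[[0,-8,0],[0,-18,0],[0,-26,-1],[0,-34,-1],[0,-42,-2],[0,-50,-2],[0,-58,-2],[0,-66,-3],[0,-74,-3],[0,-82,-3]], turn=[0,0,0,0,0,0,0,0,0,0])

```text
time_s: 29.65
tcp_pos: [583.6, -213.9, 396.7]
eef_rot: [2.023, 2.354, 0.034]
wrist_force: [1.2, 0.7, 1.2]
finger_gap: 0.3
```

Run:
```python
from h import *
s=get_state();print(s['tcp_pos'],s['wrist_force'])
for p in [(40,0,398)]: print(tool(loc(*p)).round(1))
```

```text
[ 583.59298123 -213.88402137  396.73568659] [1.24404466 0.69308236 1.15260729]
[ -0.6 -41.5  -3. ]
```

>>> jog_arm(xyz=[[0,-8,0],[0,-16,0],[0,-24,-1],[0,-32,-1],[0,-40,-2],[0,-46,-2],[0,-50,-2],[0,-50,-2],[0,-50,-2],[0,-50,-2]], turn=[0,0,0,0,0,0,0,0,0,0])

```text
time_s: 30.48
tcp_pos: [534.3, -221.4, 396.8]
eef_rot: [2.023, 2.354, 0.034]
wrist_force: [-0.6, -0.9, -0.3]
finger_gap: 0.1
```

Run:
```python
from h import *
print(get_state()['wrist_force'])
snap('scene','s7.png'); im=cv2.imread('pics/s7.png')[95:275,215:415]
cv2.imwrite('pics/s7c.png',cv2.resize(im,(667,600),interpolation=cv2.INTER_CUBIC))
```

```text
[-0.62233398 -0.91778751 -0.28934698]
```

View pics/s7c.png

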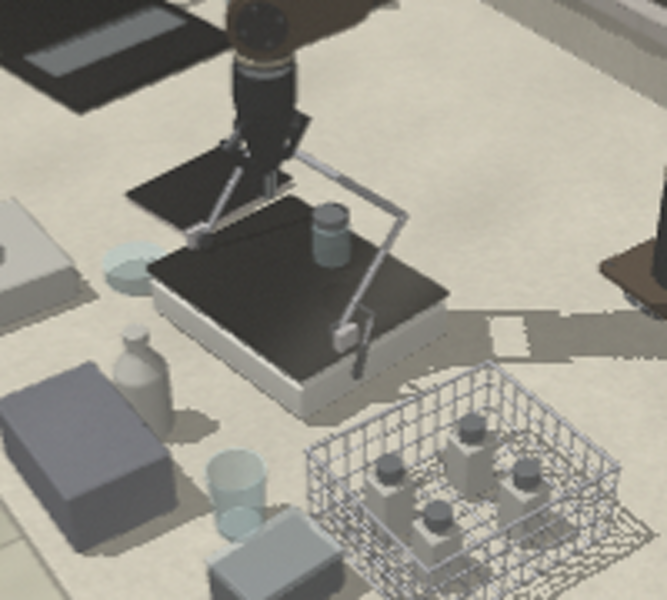

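The bar's left end is at (336,159), the same pixel as when it was closed at the start. Zero force. Backing off upward and handing in.

>>> jog_arm(xyz=[[0,15,-5],[0,25,-25],[0,25,-60],[0,25,-95],[0,25,-110],[0,25,-110],[0,25,-110]], turn=[0,0,0,0,0,0,0])

```text
time_s: 31.12
tcp_pos: [554.5, -216.6, 508.7]
eef_rot: [2.021, 2.353, 0.035]
wrist_force: [0.4, 0.4, -1.2]
finger_gap: -0.2
```

Run:
```python
from h import *
a=snap('scene','s8.png').astype(int); b=cv2.imread('pics/s7.png')[:,:,::-1].astype(int)
print((np.abs(a-b).max(2)>40)[195:285,300:410].sum(), (np.abs(a-b).max(2)>40)[150:195,320:345].sum(), get_state()['wrist_force'])
print(r.finish_job())
```

```text
249 2 [-0.56365153 -0.77632169 -0.1278782 ]
the job is handed in; nothing more can be done
None
```

```bash
python3 -c "
import cv2;im=cv2.imread('pics/s8.png')[95:275,215:415];cv2.imwrite('pics/s8c.png',cv2.resize(im,(667,600),interpolation=cv2.INTER_CUBIC))"
```

```text
(no output)
```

View pics/s8c.png

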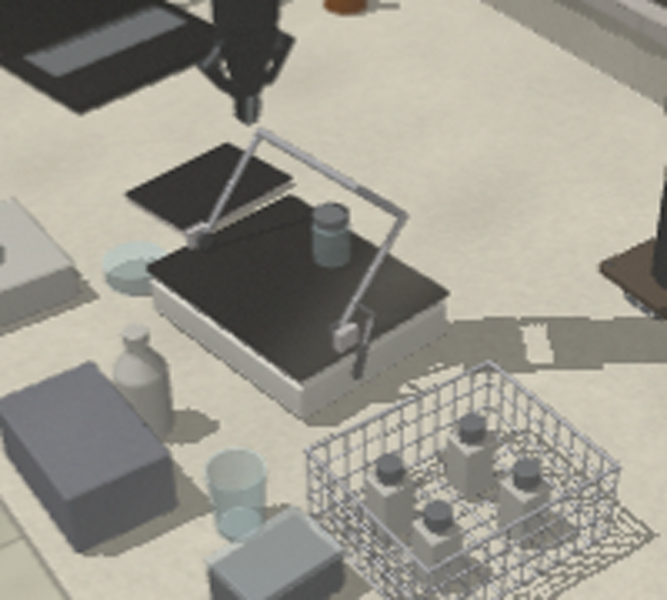

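I snapped the hold-down bar to the rear stop and stood all four bottles in the basket. I then snapped the bar forward again and handed the job in at about 31 s. This start had three bottles in the back row and one front-left, with none on the bench.

**Last checks:**
- **Final picture:** the bar is at its front stop, at the same pixels as at the start. The four bottles stand in the upright, unmoved basket, the jar is where it was, and the arm is clear with near-zero wrist force.
- **Pixel comparison:** 249 pixels changed near the basket between the last two pictures. In the final picture this looks like only the arm's shadow moving.

**Possible failure:** while pushing the bar back, the tool was lifted about 19 mm and the wrist force briefly read about 64 N (58 N of it upward). That is under the 120 N wrist limit. I could not tell whether the bar pressed on the fingers or the gripper's body, so the 40 N limit on body contact may have been exceeded. The forward push was made higher, and the wrist force read under 2 N after each move.

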